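# Tighten the tin clamp of a paint shaker with a tommy bar

### The arm

A 7-joint arm with a two-finger parallel gripper is mounted at the origin on the work surface. World frame = base frame: x ahead of the robot, y to its left, z up, the work surface at z = 0. Lengths are in mm, angles in rad, forces in N, time in s.
With the tool pointing down it reaches from about 425 to 925 mm from the base axis. Payload 6.8 kg.
Tool frame: the origin (TCP) lies midway between the tips of the shut fingers; the grasp point (between the pads) lies 19 mm behind it; z points along the fingers, y is the line along which they close (so a half turn about z gives the same grasp; the last joint's range is limited). The gripper opens to 85 mm and grips with 20 to 120 N. Pads are 22 mm wide; open, the fingers measure 114 mm over their backs; the gripper's body (76 mm by 85 mm) begins 54 mm behind the grasp point. The pads swing forward as they close: fully open they stand 13 mm farther back than shut.
Start: joints at [1.084, 0.477, 0.022, 1.555, -0.011, 1.109, -0.083], TCP at [249.629, -627.162, 231.308] pointing down, gripper open.
Joint ranges: [-2.96, 2.96], [-0.34, 2.1], [-1.41, 1.46], [0.24, 2.44], [-1.37, 4.51], [0.17, 1.92], [-2.96, 2.96]. Speed limits (rad/s): [2.39, 2.39, 3.14, 3.14, 3.14, 3.14, 3.14].

### API

Orientations are given as a unit quaternion [w, x, y, z].
In Python, from rig import manip gives the robot as it stands. The module is installed in compiled form; this text tells all that it offers.
- The arm moves only by the tool send_rows, never from a script. Its argument "motion" is a list that holds one entry, the list of rows, each a list of 4 numbers: the shift along the tool's x, y, z normalised to -1 to 1, where 1 is 100 mm, then the turn about the tool's z normalised to -1 to 1, where 1 is 90 degrees. A call has exactly 10 rows; each row is the pose to reach, as a shift and turn from the pose commanded when the call began, along the tool's axes at that moment; what a row does not reach only later rows make up. A row lasts 1/8 s, in which the tool goes at most 62.5 mm and 10.7 degrees, less where a joint would pass 70% of its speed; a pose out of reach is approached as far as the arm can. A call with a number of a shift or a turn outside -1 to 1 is refused whole. A call with a gripper value outside its range is refused whole. "jaw" is the closure, from 0 (fully open) to 1 (shut), set as the call begins (left out, the last holds). The fingers move at their own pace and stop on an object; "newtons" is the grip in N (left out, the last holds). Time passes only in rows, so rows that repeat a pose let the fingers close, or fill a call up. It gives the time, the measured TCP pose, the force, the opening and the grip force at its end, in the units of the state.
- manip.get_state(): the state, without advancing time (a new reading comes with each control period).
- manip.camera(name): name is "scene" or "top" or "wrist"; returns a dict with "image" (480x640x3 uint8, blue, green, red), "depth" (480x640 float32, mm along the optical axis (not along the pixel's ray), 0 where there is no reading), "intrinsics" (3x3 intrinsics, pixels), "rvec" (rotation vector, rad) and "tvec" (3), from world to camera coordinates, as OpenCV has them. Camera axes: x right, y down, z forward; pixel columns grow to the right and rows downward; lengths in mm; the calibration is good to about 2 mm. A picture is of the moment at which its call begins.
- manip.finish_job(): hands the job in; it is judged then, once.
The state is a dict: "time_s": time; "q": joint angles; "qvel": joint speeds; "joint_torque": joint torques, N m; "ee_pos": TCP position; "eef_rot": TCP orientation; "force": force on the tool from outside, world axes, zero at the start; "wrist_torque": the same for the moment, N m; "grip_width": opening from 0.0 (shut) to 1.0 (fully open); "grasp_force": force on a finger pad.
Only numpy, scipy, OpenCV 4.12 (cv2) and the standard library are available. Lean on these libraries where they do the work, as an engineer would, in place of code of your own. Each camera call takes 0.05 s, during which the arm holds its last target. There are 200 camera calls.

### The job

A sample tin stands in the shaker's clamp, still loose. Take the tommy bar from its stand, put its thin end fully home in one of the slanted sockets of the collar and swing it clockwise (seen from above), moving it to further sockets as needed because the posts limit the swing, until the press plate bears firmly on the tin and you feel the collar tighten. Then put the bar back fully home in its stand, and leave the other things on the bench where they are.

Things in the scene. Friction and masses are not known exactly. Their poses are not given: they have to be found in the camera images.
- clamp: Tin clamp, fixed to the bench: grey base plate 170 x 270 mm (its x by y), 15 mm thick, origin at the centre of its underside, z up. Four upright steel posts, 18 mm thick, at x = +-30, y = +-95 mm, tops 310 mm above the bench. The collar, spindle, press plate and tin are on its z axis.
- crossbar: Grey bar 100 x 230 x 18 mm (x by y by z) across the posts of the clamp, origin at its centre; its height differs a little each time (its top is 143 to 145 mm above the bench). The threaded spindle passes through its middle.
- collar: Dark steel collar just above the crossbar, turning about the clamp's z axis; origin on that axis at the collar's underside (144 to 146 mm above the bench), z up; its x axis turns with it. Base disc 112 mm across, 10 mm thick; hub 60 mm across, 46 mm high; spindle end 22 mm thick up to z = 81 mm. Eight equal slanted sockets, 45 degrees apart, stand around the hub, the first towards +x.
- socket0 (a point): Centre of the mouth of the collar's first socket (62 mm from the axis, at z = 45 mm of the collar); its axes are the collar's. Each socket is a square steel tube 17 mm wide inside, 26 mm outside, 34 mm deep, leaning outward 30 degrees from vertical (its mouth faces up and out, square to its length).
- collar_top (a point): Top of the hub, on the axis, z = 46 mm of the collar. Turning clockwise seen from above lowers the press plate 7 mm per radian. The collar turns stiffly (about 0.6 N m) and stays where left; once the plate meets the tin the torque rises with further turning. About 1.6 to 2.3 rad brings the plate from its start to the tin.
- press_plate: Round aluminium plate 80 mm across, 10 mm thick, under the crossbar on the spindle; origin at the centre of its underside, z up. It does not turn; it moves down as the collar is turned clockwise.
- tin: White sample tin with lid, 90 mm across, 70 mm high, loose, standing on the clamp's base (15 mm above the bench) on the clamp's axis, in a low rubber ring; origin at the centre of its underside. Its top is 85 mm above the bench.
- bar_grip (a point): Centre of the tommy bar's square handle (22 x 22 mm, sides along its x and y, 55 mm long). The steel bar is 150 mm long, 0.3 kg, z along it from thin end to handle. This point lies 122.5 mm from the thin end and 92.5 mm above the flange's lower face.
- bar_tip (a point): Centre of the bar's thin end, z along the bar. From here: pin 14 mm thick, 30 mm long, the end tapered; flange 30 mm across, 5 mm thick; round stem 14 mm thick, 60 mm long; then the handle. Fully home, the flange's lower face rests on the socket's mouth or on the stand's top.
- stand: Grey plastic block 90 x 90 mm, 45 mm high, fixed to the bench, with a round vertical hole 19 mm across and 40 mm deep in the middle of its top, in which the bar stands upright at the start; origin at the centre of its underside.
- mixing_tub: White open tub, 90 mm across, 100 mm high, loose bystander.
- resin_jar: Amber jar, 64 mm across, 110 mm high, loose bystander.
- knife: Spatula lying on the bench, bystander.
- brush: Brush lying on the bench, bystander.
- spare_lid: White disc lid 90 mm across, 10 mm thick, lying on the bench, bystander.
- sample_can: Steel can, 72 mm across, 100 mm high, loose bystander.
- colour_cards: Flat carton 100 x 150 x 25 mm, bystander.
Mind the look-alikes: they are no part of the job. What is shaped like the stand but green or yellow is not meant.

How it is judged:
By the outcome, as a careful person would: the job done as asked, in the order asked, and still so for the second after the job is handed in, with the robot touching nothing.
It also fails if it takes over 67 s, if anything falls off the work surface, if the arm or the gripper's body presses on something with over 40 N, if the wrist force passes 120 N, or if a joint passes its speed limit or range.

## Working session

There is one attempt and no reset: what is moved stays moved. The work goes in short steps, Python scripts to look and compute and a tool call to move; the robot and the scene stay as the last step left them, time stands still between calls to the robot, and variables do not carry over. Pictures are saved under pics/ and viewed, at most 10 in all, crops included, and the job is handed in when it is done.

Besides the shell and the picture viewer there is one more tool, called after "Request:" as name(argument=value, ...), one argument or row to a line, values as JSON. send_rows: Moves the arm, as the interface text tells. Its arguments: {"type":"object","properties":{"motion":{"type":"array","items":{"type":"array","items":{"type":"array","items":{"type":"number","minimum":-1,"maximum":1}}}},"jaw":{"type":"number"},"newtons":{"type":"number"}},"required":["motion"]}

```bash
mkdir -p pics; cat > h.py <<'E'
import numpy as np, cv2, pickle
from rig import manip
def cam(n,save=None):
    c=manip.camera(n); c['R']=cv2.Rodrigues(np.array(c['rvec'],float))[0]; c['t']=np.array(c['tvec'],float).ravel()
    if save: cv2.imwrite(f'pics/{save}.png',c['image']); pickle.dump(c,open(f'pics/{save}.pkl','wb'))
    return c
def ray(c,uv,z):
    K=np.array(c['intrinsics']); d=c['R'].T@np.linalg.solve(K,[uv[0],uv[1],1.]); o=-c['R'].T@c['t']
    return o+d*(z-o[2])/d[2]
def proj(c,P):
    p=np.array(c['intrinsics'])@(c['R']@np.array(P,float)+c['t']); return p[:2]/p[2]
def cloud(c):
    d=c['depth']; v,u=np.mgrid[:480,:640]; K=np.array(c['intrinsics'])
    P=np.stack([(u-K[0,2])/K[0,0]*d,(v-K[1,2])/K[1,1]*d,d],-1)
    P=(P-c['t'])@c['R']; P[d<=0]=np.nan; return P
E
python3 - <<'E'
from h import *
for n in ('scene','top'):
    c=cam(n,n); print(n,-c['R'].T@c['t'],c['intrinsics'][0])
s=manip.get_state(); print(s)
E
```

```text
scene [1191.44450116   46.21887874 1145.4917912 ] [515.73807235   0.         325.61287404]
top [ 295.08145512    8.00788647 1314.37727871] [512.48379373   0.         316.81190903]
{'time_s': 0.1, 'q': array([ 1.08386654,  0.47771618,  0.0223673 ,  1.55633503, -0.01152926,
        1.10931165, -0.08311661]), 'qvel': array([-6.36186718e-04, -1.44481445e-03, -5.04535558e-04, -2.74481040e-03,
        7.31679915e-04,  7.48447426e-05,  1.75188687e-03]), 'joint_torque': array([ 5.15800493e-03, -5.97754383e+01,  1.61444653e+00, -2.81952435e+01,
        1.28854369e-02,  4.95900764e-03, -1.82648427e-05]), 'ee_pos': array([ 249.42559177, -626.65562617,  230.43167116]), 'eef_rot': array([-7.94847591e-04,  9.82117190e-01,  1.88268826e-01, -2.05527948e-04]), 'force': array([ 0.41617867, -0.8502535 , -0.31534989]), 'wrist_torque': array([-0.02377485, -0.00330283,  0.03051406]), 'grasp_force': 0.0, 'grip_width': 1.0040529151465611}
```

View pics/scene.png

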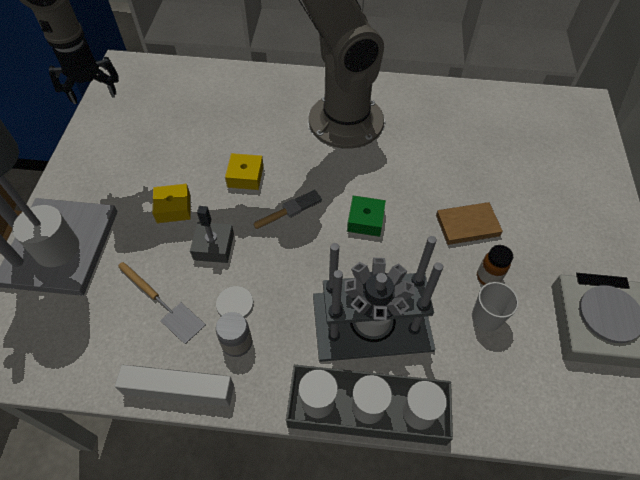

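View pics/top.png

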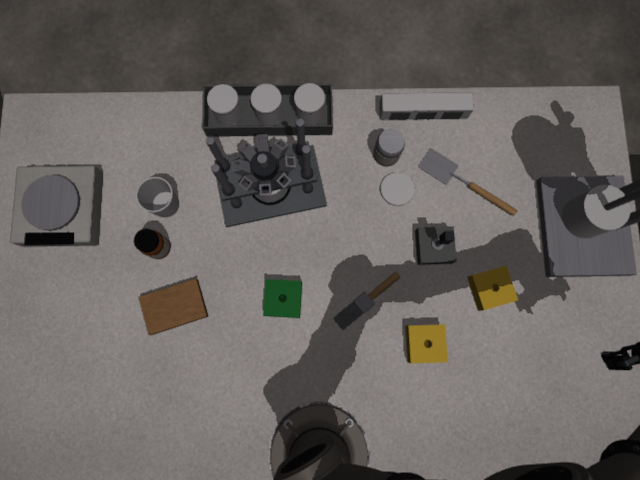

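```bash
python3 - <<'E'
from h import *
for n in('top','scene'):
    c=pickle.load(open(f'pics/{n}.pkl','rb')); P=cloud(c); img=c['image']
    hsv=cv2.cvtColor(img,cv2.COLOR_BGR2HSV)
    u0,v0=(435,242) if n=='top' else (212,243)
    ctr=ray(c,(u0,v0),45); print(n,'stand guess',ctr)
    X=P.reshape(-1,3); ok=~np.isnan(X[:,0]); X=X[ok]; S=hsv.reshape(-1,3)[ok]
    near=np.hypot(*(X[:,:2]-ctr[:2]).T)<80
    a=near&(abs(X[:,2]-45)<5)&(S[:,1]<90)
    r=cv2.minAreaRect(X[a][:,:2].astype(np.float32)); print('stand',a.sum(),r, np.median(X[a][:,2]))
    for lo,hi in((130,150),(150,170),(170,190)):
        b=near&(X[:,2]>lo)&(X[:,2]<hi); 
        if b.sum()>3: q=X[b][:,:2]; print('bar',lo,b.sum(),np.median(q,0),q.min(0),q.max(0),X[near][:,2].max(), cv2.minAreaRect(q.astype(np.float32)))
    ctr=ray(c,(264,165),190) if n=='top' else ray(c,(378,285),190); print('hub guess',ctr)
    near=np.hypot(*(X[:,:2]-ctr[:2]).T)<160
    b=near&(X[:,2]>285)&(X[:,2]<325); q=X[b]
    if len(q)>4:
        _,l,cc=cv2.kmeans(q[:,:2].astype(np.float32),4,None,(3,50,.1),5,cv2.KMEANS_PP_CENTERS)
        for k in range(4): print('post',(l==k).sum(),q[l[:,0]==k].mean(0),np.ptp(q[l[:,0]==k],0))
        print('mean of posts',cc.mean(0))
    b=near&(abs(X[:,2]-15)<5)&(X[:,2]>9); print('base',b.sum(),cv2.minAreaRect(X[b][:,:2].astype(np.float32)))
    b=(np.hypot(*(X[:,:2]-ctr[:2]).T)<40)&(X[:,2]>215)&(X[:,2]<235); 
    if b.any(): print('spindle',b.sum(),X[b].mean(0))
E
```

```text
top stand guess [ 508.24378871 -300.82653819   45.        ]
stand 1008 ((504.4655456542969, -304.5101013183594), (91.51355743408203, 91.96980285644531), 1.049821138381958) 44.696973829723035
bar 130 32 [ 496.43952005 -294.41237135] [ 492.73509871 -313.09815804] [ 514.26137312 -292.45429504] 169.3070596103803 ((499.26251220703125, -298.81573486328125), (28.594133377075195, 12.902548789978027), 41.29776382446289)
bar 150 107 [ 503.30463338 -302.69217915] [ 492.97843479 -314.34175854] [ 513.98096392 -292.98135988] 169.3070596103803 ((503.5458679199219, -303.6097717285156), (21.034578323364258, 21.038227081298828), 88.316162109375)
hub guess [668.75343274 115.6800362  190.        ]
post 88 [623.63095906 204.04632084 304.31215164] [17.38289639 16.13748162 29.04695567]
post 85 [719.26837542  30.90958346 304.72058435] [17.83408584 15.36391714 29.50880568]
post 89 [682.59363864 215.85451353 304.08568778] [16.68690044 15.74805399 28.6297072 ]
post 83 [660.67945357  18.99124687 304.8930437 ] [18.0109175 14.9678652 25.9953552]
mean of posts [671.5432  117.45042]
base 2331 ((706.3245849609375, 1
[... 670 characters left out ...]
01263427734375, -304.2855224609375), (23.878376007080078, 23.04636573791504), 87.92232513427734)
hub guess [672.83631065 115.68592782 190.        ]
post 114 [629.21119279 204.61487778 303.00435755] [18.43582836 16.80211693 27.38035798]
post 114 [666.52397069  19.67620317 302.41262417] [18.90942859 16.55157061 26.70645273]
post 120 [687.81604437 216.38513415 302.92349681] [20.00845262 16.92782398 28.23603808]
post 117 [725.0795888   31.46714773 303.41849811] [17.94909934 17.24070423 27.07538791]
mean of posts [677.1577   118.035835]
base 3502 ((729.729248046875, 111.09979248046875), (305.5731201171875, 195.53013610839844), 82.1040267944336)
spindle 103 [675.56563712 118.47055075 224.0093409 ]
```

```bash
cat >> h.py <<'E'
def yaw(s):
    w,x,y,z=s['eef_rot']; return np.degrees(2*np.arctan2(y,x))   # world angle of tool x
def go(tx=None,ty=None,tz=None,tyaw=None):
    s=manip.get_state(); p=s['ee_pos']; a=np.radians(yaw(s))
    print('t %.2f'%s['time_s'],'pos',p.round(1),'yaw %.1f'%yaw(s),'q',s['q'].round(2),'F',s['force'].round(1),'T',s['wrist_torque'].round(2),'grip',round(s['grip_width'],2),round(s['grasp_force'],1))
    if tx is not None:
        d=np.array([tx,ty,tz])-p; print('rows: x %.3f y %.3f z %.3f'%((d[0]*np.cos(a)+d[1]*np.sin(a))/100,(d[0]*np.sin(a)-d[1]*np.cos(a))/100,-d[2]/100),'turn %.3f'%(((yaw(s)-tyaw+180)%360-180)/90))
E
python3 - <<'E'
from h import *
ax=np.array([674.3,118.2])
for n in('top','scene'):
    c=pickle.load(open(f'pics/{n}.pkl','rb')); X=cloud(c).reshape(-1,3); 
    if n=='top': a0=np.array([672.5,117.8])
    else: a0=np.array([676.5,118.2])
    d=X[:,:2]-a0; r=np.hypot(*d.T); b=(r>48)&(r<76)&(X[:,2]>178)&(X[:,2]<205)
    ph=np.arctan2(d[b,1],d[b,0]); print(n,b.sum(),np.degrees(np.angle(np.exp(8j*ph).mean()))/8, abs(np.exp(8j*ph).mean()))
    print(np.histogram(np.degrees(ph)%360,36,(0,360))[0])
E
```

```text
top 856 3.5538704667612295 0.397447841641959
[41 29  0 26 39 42  8  6 43 31 39  0 31 30 35  8  1 36 24 27  0 24 27 36
 10  0 43 27 38  2 24 38 40 13  1 37]
scene 1063 3.4773150768456897 0.3441979130713417
[26 39  0 39 32 42 22  0 62 33 51  2 32 41 49 20  4 40 47 33  0 40 36 56
  8  5 56 28 51  0 45 23 44 11  4 42]
```

Request:
send_rows(
  motion=[
    [[0.12, -0.12, 0, 0.03], [0.25, -0.25, 0, 0.06], [0.4, -0.4, 0, 0.09], [0.55, -0.55, 0, 0.12], [0.7, -0.7, 0, 0.15], [0.85, -0.85, 0, 0.18], [1, -1, 0, 0.22], [1, -1, 0, 0.241], [1, -1, 0, 0.241], [1, -1, 0, 0.241]],
  ],
  jaw=0,
  newtons=40,
)

```text
time_s: 1.35
ee_pos: [304.8, -498.2, 231.2]
eef_rot: [0.0, 1.0, -0.0, -0.0]
force: [0.3, -0.7, 0.9]
grip_width: 0.997
grasp_force: 0.0
```

Request:
send_rows(
  motion=[
    [[0.12, -0.12, 0, 0], [0.25, -0.25, 0, 0], [0.4, -0.4, 0, 0], [0.55, -0.55, 0, 0], [0.7, -0.7, 0, 0], [0.85, -0.85, 0, 0], [1, -1, 0, 0], [1, -1, 0, 0], [1, -1, 0, 0], [1, -1, 0, 0]],
  ],
)

```text
time_s: 2.6
ee_pos: [404.7, -398.0, 231.3]
eef_rot: [0.0, 1.0, -0.001, -0.0]
force: [0.2, 0.3, -0.4]
grip_width: 0.995
grasp_force: 0.0
```

Request:
send_rows(
  motion=[
    [[0.12, -0.12, 0, 0], [0.25, -0.25, 0, 0], [0.4, -0.4, 0, 0], [0.55, -0.55, 0, 0], [0.7, -0.7, 0, 0], [0.85, -0.8, 0, 0], [0.95, -0.9, 0, 0], [0.99, -0.94, 0, 0], [0.99, -0.94, 0, 0], [0.99, -0.94, 0, 0]],
  ],
)

```text
time_s: 3.85
ee_pos: [503.9, -304.0, 231.3]
eef_rot: [0.0, 1.0, -0.001, -0.0]
force: [-0.1, 0.4, -0.3]
grip_width: 1.0
grasp_force: 0.0
```

```bash
python3 - <<'E'
from h import *
c=cam('wrist','w1'); go(504.4,-304,120,0)
print(-c['R'].T@c['t'],c['R'][2])
X=cloud(c).reshape(-1,3); d=X-[504.4,-304,0]
b=(abs(d[:,0])<25)&(abs(d[:,1])<25)&(X[:,2]>155)&(X[:,2]<175)
print(b.sum(),cv2.minAreaRect(X[b][:,:2].astype(np.float32)),X[b].mean(0))
b=(abs(d[:,0])<60)&(abs(d[:,1])<60)&(abs(X[:,2]-45)<5)
print(b.sum(),cv2.minAreaRect(X[b][:,:2].astype(np.float32)))
E
```

```text
t 3.90 pos [ 503.9 -304.   231.3] yaw -0.1 q [ 0.49  0.34 -0.06  1.77  0.02  1.04 -1.16] F [0.6 0.2 0.1] T [-0.07 -0.01 -0.09] grip 1.0 0.0
rows: x 0.005 y 0.000 z 1.113 turn -0.001
[ 576.11620962 -305.75508316  374.18005242] [-2.87909443e-01 -7.36998210e-04 -9.57657355e-01]
1302 ((502.2804870605469, -307.98162841796875), (21.9095516204834, 22.611722946166992), 88.81243133544922) [ 503.88679846 -307.91635444  164.62893168]
7292 ((501.9070739746094, -308.1698913574219), (90.74040985107422, 90.20675659179688), 1.1687759160995483)
```

View pics/w1.png

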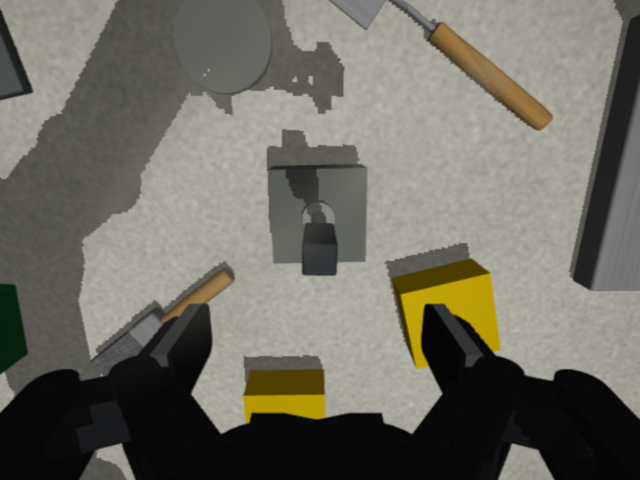

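Request:
send_rows(
  motion=[
    [[0, 0.02, 0.12, 0], [0, 0.02, 0.25, 0], [0, 0.02, 0.4, 0], [0, 0.02, 0.55, 0], [0, 0.02, 0.7, 0], [0, 0.02, 0.82, 0], [0, 0.02, 0.92, 0], [0, 0.02, 1, 0], [0, 0.02, 1, 0], [0, 0.02, 1, 0]],
  ],
)

```text
time_s: 5.15
ee_pos: [504.8, -305.4, 131.7]
eef_rot: [0.0, 1.0, 0.0, 0.0]
force: [-0.9, 0.6, -0.9]
grip_width: 1.002
grasp_force: 0.0
```

Request:
send_rows(
  motion=[
    [[0, 0, 0.11, 0], [0, 0, 0.11, 0], [0, 0, 0.11, 0], [0, 0, 0.11, 0], [0, 0, 0.11, 0], [0, 0, 0.11, 0], [0, 0, 0.11, 0], [0, 0, 0.11, 0], [0, 0, 0.11, 0], [0, 0, 0.11, 0]],
  ],
  jaw=1,
  newtons=30,
)

```text
time_s: 6.4
ee_pos: [504.6, -305.4, 120.4]
eef_rot: [0.0, 1.0, 0.0, 0.0]
force: [0.6, -0.8, 1.5]
grip_width: 0.254
grasp_force: 33.8
```

Request:
send_rows(
  motion=[
    [[0, 0, -0.12, 0], [0, 0, -0.23, 0], [0, 0, -0.23, 0], [-0.11, 0, -0.225, 0], [-0.22, 0, -0.21, 0], [-0.33, 0, -0.185, 0], [-0.43, 0, -0.155, 0], [-0.54, 0, -0.11, 0], [-0.63, 0, -0.06, 0], [-0.68, 0, -0.03, 0]],
  ],
  newtons=25,
)

```text
time_s: 7.65
ee_pos: [435.6, -305.3, 122.9]
eef_rot: [-0.0, 1.0, -0.0, -0.0]
force: [2.6, -0.1, -0.2]
grip_width: 0.254
grasp_force: 32.6
```

```bash
cat >> h.py <<'E'
def tilt(name,save):
    s=manip.get_state(); c=cam(name,save); X=cloud(c).reshape(-1,3); p=s['ee_pos']; go()
    cv2.imwrite(f'pics/{save}c.png',cv2.resize(c['image'][max(0,int(proj(c,p)[1])-75):,max(0,int(proj(c,p)[0])-100):][:150,:200],(800,600)))
E
python3 - <<'E'
from h import *
tilt('scene','s2')
E
```

```text
t 7.70 pos [ 435.  -305.3  122.6] yaw -0.0 q [ 0.54  0.38 -0.06  1.99  0.03  0.77 -1.11] F [ 1.3 -1.7 -1.6] T [-0.17 -0.67 -0.02] grip 0.25 32.5
```

View pics/s2c.png

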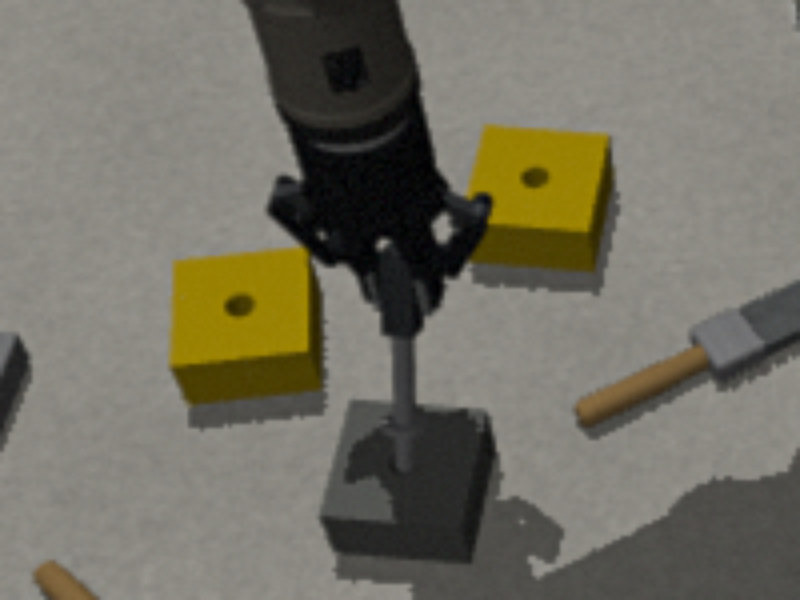

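```bash
python3 - <<'E'
from h import *
c=pickle.load(open('pics/s2.pkl','rb')); s=manip.get_state(); p=s['ee_pos']
uv=proj(c,p); u0,v0=max(0,int(uv[0])-100),max(0,int(uv[1])-75)
K=np.array(c['intrinsics']);o=-c['R'].T@c['t']
Q=[]
for a,b in((404,345),(402,425),(403,470)):
    d=c['R'].T@np.linalg.solve(K,[u0+a/4,v0+b/4,1.]); q=o+d*(-305.3-o[1])/d[1]; Q.append(q); print(q.round(1), 'depth pt',cloud(c)[int(v0+b/4),int(u0+a/4)].round(1))
D=cloud(c); 
for v in range(int(v0+345/4),int(v0+425/4),4): print(D[v,int(u0+403/4)].round(1))
E
```

```text
[ 447.2 -305.3   92.3] depth pt [ 462.1 -298.1  114.4]
[ 482.4 -305.3   53.8] depth pt [ 493.3 -301.    71.5]
[ 499.7 -305.3   27.5] depth pt [ 508.5 -302.4   43.9]
[ 462.8 -300.4  114.9]
[ 468.8 -300.5  106.3]
[ 476.3 -299.9   99.8]
[ 480.4 -301.    88.1]
[ 484.3 -302.3   76. ]
```

Request:
send_rows(
  motion=[
    [[0, 0, 0, 0], [0, 0, 0, 0], [-0.03, 0, -0.05, 0], [-0.1, 0, -0.18, 0], [-0.17, 0, -0.3, 0], [-0.17, 0, -0.45, 0], [-0.17, 0, -0.6, 0], [-0.17, 0, -0.75, 0], [-0.17, 0, -0.9, 0], [-0.17, 0, -1, 0]],
  ],
  newtons=80,
)

```text
time_s: 8.95
ee_pos: [419.9, -305.3, 224.5]
eef_rot: [0.0, 1.0, 0.0, 0.0]
force: [0.6, -0.2, -3.6]
grip_width: 0.246
grasp_force: 79.8
```

Request:
send_rows(
  motion=[
    [[0.08, -0.12, -0.06, -0.03], [0.16, -0.25, -0.12, -0.06], [0.24, -0.4, -0.2, -0.09], [0.33, -0.55, -0.3, -0.12], [0.42, -0.7, -0.4, -0.15], [0.51, -0.85, -0.5, -0.18], [0.6, -1, -0.6, -0.22], [0.6, -1, -0.7, -0.222], [0.6, -1, -0.75, -0.222], [0.6, -1, -0.75, -0.222]],
  ],
)

```text
time_s: 10.2
ee_pos: [479.2, -206.2, 298.6]
eef_rot: [0.0, 0.985, 0.173, 0.0]
force: [-0.3, 0.1, -3.1]
grip_width: 0.246
grasp_force: 79.9
```

Request:
send_rows(
  motion=[
    [[0.12, -0.12, 0, 0], [0.25, -0.25, 0, 0], [0.4, -0.4, 0, 0], [0.55, -0.55, 0, 0], [0.7, -0.7, 0, 0], [0.85, -0.85, 0, 0], [0.95, -0.95, 0, 0], [1, -1, 0, 0], [1, -1, 0, 0], [1, -1, 0, 0]],
  ],
)

```text
time_s: 11.45
ee_pos: [539.0, -78.0, 298.2]
eef_rot: [0.0, 0.985, 0.173, -0.0]
force: [0.6, -0.3, -3.6]
grip_width: 0.247
grasp_force: 79.9
```

```bash
python3 - <<'E'
from h import *
go(586.4,18.8,300,48.5)
E
```

```text
t 11.45 pos [539.  -78.  298.2] yaw 19.9 q [ 0.26  0.22 -0.27  1.77  0.06  1.16 -1.25] F [ 0.6 -0.3 -3.6] T [-0.04  0.05 -0.  ] grip 0.25 79.9
rows: x 0.775 y -0.748 z -0.018 turn -0.318
```

Request:
send_rows(
  motion=[
    [[0.1, -0.1, 0, -0.04], [0.2, -0.2, -0.01, -0.09], [0.3, -0.3, -0.02, -0.14], [0.42, -0.41, -0.02, -0.19], [0.54, -0.52, -0.02, -0.24], [0.65, -0.63, -0.02, -0.29], [0.74, -0.71, -0.02, -0.318], [0.77, -0.75, -0.02, -0.318], [0.77, -0.75, -0.02, -0.318], [0.77, -0.75, -0.02, -0.318]],
  ],
)

```text
time_s: 12.7
ee_pos: [585.9, 19.0, 300.3]
eef_rot: [0.0, 0.912, 0.411, -0.0]
force: [-0.4, 0.1, -3.6]
grip_width: 0.248
grasp_force: 79.9
```

```bash
python3 - <<'E'
from h import *
go(601.3,35.7,251.6,48.5)
w=cam('wrist','w3'); s=cam('scene','s3'); t=cam('top','t3')
for c,n in((s,'s'),(t,'t')):
    M=[633.2,71.8,190]; uv=proj(c,M).astype(int); print(n,uv)
    cr=c['image'][uv[1]-50:uv[1]+40,uv[0]-60:uv[0]+60]; 
    globals()['i'+n]=cv2.resize(cr,(400,300),interpolation=cv2.INTER_CUBIC)
cv2.imwrite('pics/st3.png',cv2.convertScaleAbs(np.hstack([is_:=globals()['is'],globals()['it']]),alpha=1.8))
E
```

```text
t 12.70 pos [585.9  19.  300.3] yaw 48.5 q [ 0.17  0.3  -0.38  1.67  0.12  1.19 -0.97] F [-0.4  0.1 -3.6] T [-0.09  0.05 -0.01] grip 0.25 79.9
rows: x 0.227 y 0.005 z 0.487 turn 0.000
s [358 266]
t [283 179]
```

View pics/st3.png

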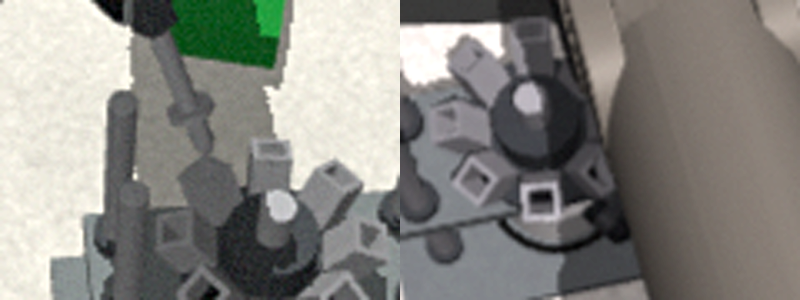

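View pics/w3.png

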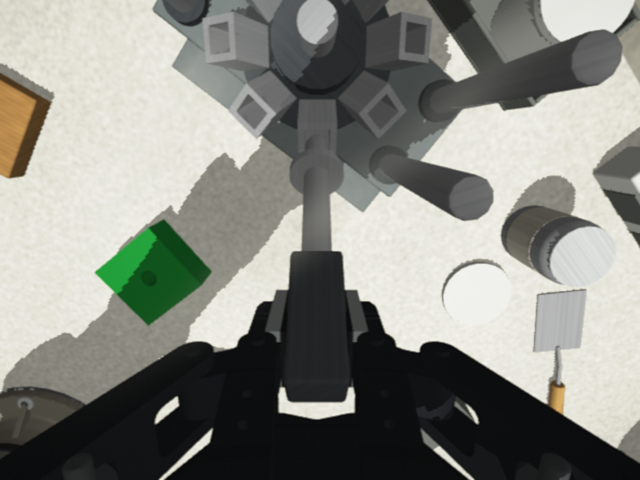

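```bash
python3 - <<'E'
from h import *
a=np.radians(228.5); u=np.array([np.cos(a),np.sin(a),0]); n=np.array([-u[1],u[0],0])
for k in('w3','s3'):
    c=pickle.load(open(f'pics/{k}.pkl','rb')); K=np.array(c['intrinsics']);o=-c['R'].T@c['t']
    T=np.array([585.9,19,300.3])
    A=np.array([674.3,118.2,0])
    print(k,'spindle top ->',proj(c,A+[0,0,226]),'mouth',proj(c,A+62*u+[0,0,190]),'grasp',proj(c,T+[0,0,22]))
    px={'w3':[(316,172),(317,135),(317,250)],'s3':[(358-60+188*.3,266-50+108*.3),(358-60+203*.3,266-50+145*.3),(358-60+168*.3,266-50+50*.3)]}[k]
    for p in px:
        d=c['R'].T@np.linalg.solve(K,[p[0],p[1],1.]); q=o+d*(np.dot(T-o,n)/np.dot(d,n)); print(p,'r',round(np.dot(q-A,u),1),'z',round(q[2],1))
    D=cloud(c)
    for v in (range(160,260,12) if k=='w3' else []):
        q=D[v,317]; print(v,'depth r %.1f z %.1f'%(np.dot(q-A,u),q[2]))
E
```

```text
w3 spindle top -> [316.40729682  13.2810881 ] mouth [316.25100559 135.11960365] grasp [315.00963561 330.14541046]
(316, 172) r 1441.6 z -13548.3
(317, 135) r 61.5 z 572.2
(317, 250) r 26.9 z 550.5
160 depth r 74.4 z 250.4
172 depth r 80.4 z 253.4
184 depth r 85.6 z 260.8
196 depth r 90.4 z 269.2
208 depth r 95.3 z 274.2
220 depth r 99.5 z 281.4
232 depth r 103.5 z 287.9
244 depth r 107.1 z 294.4
256 depth r 109.6 z 303.2
s3 spindle top -> [380.94747026 277.41120136] mouth [358.36757588 266.66614486] grasp [337.87093958 209.99279321]
(354.4, 248.4) r 79.2 z 242.7
(358.9, 259.5) r 63.5 z 217.5
(348.4, 231.0) r 100.1 z 284.1
```

Request:
send_rows(
  motion=[
    [[-0.07, 0, 0, 0], [-0.13, 0, 0, 0], [-0.13, 0, 0, 0], [-0.09, 0, 0.07, 0], [-0.05, 0, 0.14, 0], [-0.01, 0, 0.21, 0], [0.02, 0, 0.26, 0], [0.05, 0, 0.31, 0], [0.08, 0, 0.36, 0], [0.08, 0, 0.36, 0]],
  ],
  newtons=30,
)

```text
time_s: 14.1
ee_pos: [591.0, 25.7, 263.6]
eef_rot: [-0.0, 0.911, 0.412, -0.001]
force: [-1.1, -1.4, -4.9]
grip_width: 0.249
grasp_force: 79.9
```

```bash
python3 - <<'E'
from h import *
go(601.3,35.7,251.6,48.5)
s=cam('scene','s4'); w=cam('wrist','w4')
i1=cv2.resize(s['image'][216:306,298:418],(400,300),interpolation=cv2.INTER_CUBIC)
i2=cv2.resize(w['image'][0:240,160:480],(400,300))
cv2.imwrite('pics/st4.png',cv2.convertScaleAbs(np.hstack([i1,i2]),alpha=1.6))
E
```

```text
t 14.10 pos [591.   25.7 263.6] yaw 48.6 q [ 0.15  0.34 -0.38  1.7   0.14  1.13 -0.99] F [-1.1 -1.4 -4.9] T [-0.39  0.39 -0.02] grip 0.25 79.9
rows: x 0.143 y 0.012 z 0.120 turn 0.001
```

View pics/st4.png

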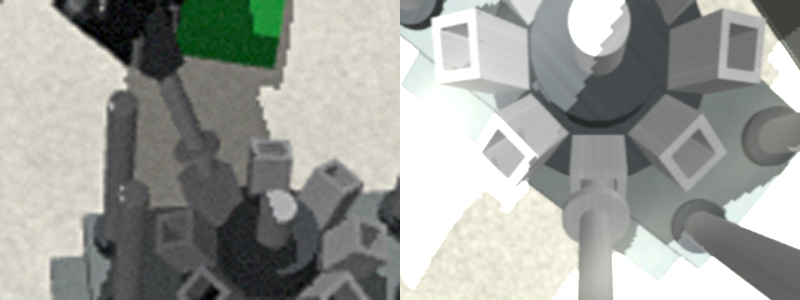

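Request:
send_rows(
  motion=[
    [[0, 0, 0, 0], [0.02, 0, 0.03, 0], [0.04, 0, 0.06, 0], [0.06, 0, 0.08, 0], [0.08, 0, 0.1, 0], [0.09, 0, 0.12, 0], [0.1, 0, 0.14, 0], [0.11, 0, 0.155, 0], [0.11, 0, 0.155, 0], [0.11, 0, 0.155, 0]],
  ],
  jaw=1,
  newtons=25,
)

```text
time_s: 15.45
ee_pos: [597.1, 31.8, 250.7]
eef_rot: [0.001, 0.912, 0.411, -0.002]
force: [-13.2, -7.9, 14.0]
grip_width: 0.246
grasp_force: 82.4
```

```bash
python3 - <<'E'
from h import *
go(601.3,35.7,251.6,48.5)
s=cam('scene','s5'); w=cam('wrist','w5')
i1=cv2.resize(s['image'][216:306,298:418],(400,300),interpolation=cv2.INTER_CUBIC)
i2=cv2.resize(w['image'][0:240,160:480],(400,300))
cv2.imwrite('pics/st5.png',cv2.convertScaleAbs(np.hstack([i1,i2]),alpha=1.6))
E
```

```text
t 15.45 pos [597.1  31.8 250.7] yaw 48.5 q [ 0.14  0.36 -0.38  1.7   0.15  1.11 -1.01] F [-13.2  -7.9  14. ] T [-2.    3.46  0.18] grip 0.25 82.4
rows: x 0.057 y 0.005 z -0.009 turn 0.000
```

View pics/st5.png

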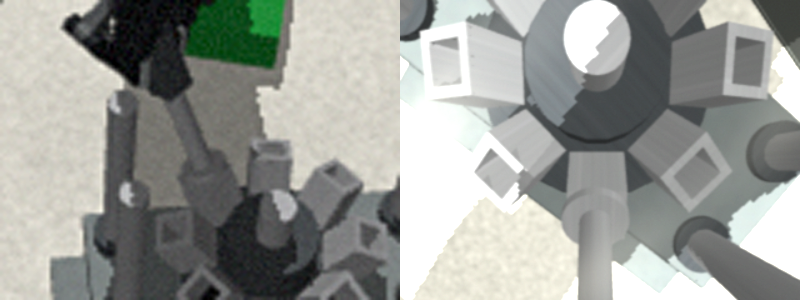

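Request:
send_rows(
  motion=[
    [[0.003, -0.081, 0, 0.044], [0.011, -0.161, 0, 0.089], [0.025, -0.241, 0, 0.133], [0.045, -0.32, 0, 0.178], [0.07, -0.397, 0, 0.222], [0.1, -0.472, 0, 0.267], [0.136, -0.545, 0, 0.311], [0.176, -0.615, 0, 0.356], [0.222, -0.682, 0, 0.4], [0.271, -0.746, 0, 0.444]],
  ],
)

```text
time_s: 16.8
ee_pos: [560.4, 98.7, 251.0]
eef_rot: [0.003, 0.997, 0.071, -0.0]
force: [-9.9, -14.3, 15.1]
grip_width: 0.246
grasp_force: 82.4
```

```bash
cat >> h.py <<'E'
def pol():
    s=manip.get_state(); d=s['ee_pos'][:2]-[674.3,118.2]; ph=np.arctan2(d[1],d[0]); F=s['force']
    print('r %.1f phi %.1f yaw+180 %.1f'%(np.hypot(*d),np.degrees(ph)%360,yaw(s)+180),'F out %.1f cw %.1f up %.1f'%(F[0]*np.cos(ph)+F[1]*np.sin(ph),F[0]*np.sin(ph)-F[1]*np.cos(ph),F[2]))
E
python3 - <<'E'
from h import *
go();pol()
s=cam('scene'); 
d=cloud(s); 
E
```

```text
t 16.80 pos [560.4  98.7 251. ] yaw 8.2 q [-0.05  0.3  -0.29  1.77  0.1   1.08 -1.81] F [ -9.9 -14.3  15.1] T [-3.87  2.39 -0.79] grip 0.25 82.4
r 115.5 phi 189.7 yaw+180 188.2 F out 12.2 cw -12.4 up 15.1
```

Request:
send_rows(
  motion=[
    [[0.003, -0.081, 0, 0.044], [0.011, -0.161, 0, 0.089], [0.025, -0.241, 0, 0.133], [0.045, -0.32, 0, 0.178], [0.07, -0.397, 0, 0.222], [0.1, -0.472, 0, 0.267], [0.136, -0.545, 0, 0.311], [0.176, -0.615, 0, 0.356], [0.222, -0.682, 0, 0.4], [0.222, -0.682, 0, 0.4]],
  ],
)

```text
time_s: 18.1
ee_pos: [571.9, 172.6, 250.3]
eef_rot: [0.001, 0.971, -0.238, -0.0]
force: [-7.9, -8.4, 10.3]
grip_width: 0.247
grasp_force: 82.0
```

```bash
python3 - <<'E'
from h import *
go();pol()
c=cam('scene','s6')
cv2.imwrite('pics/s6c.png',cv2.convertScaleAbs(cv2.resize(c['image'][190:310,300:460],(800,600),interpolation=cv2.INTER_CUBIC),alpha=1.6))
E
```

```text
t 18.10 pos [571.9 172.6 250.3] yaw -27.6 q [-0.23  0.34 -0.21  1.71  0.08  1.09 -2.52] F [-7.9 -8.4 10.3] T [-2.55  2.07 -0.8 ] grip 0.25 82.0
r 116.0 phi 152.0 yaw+180 152.4 F out 3.1 cw -11.2 up 10.3
```

View pics/s6c.png

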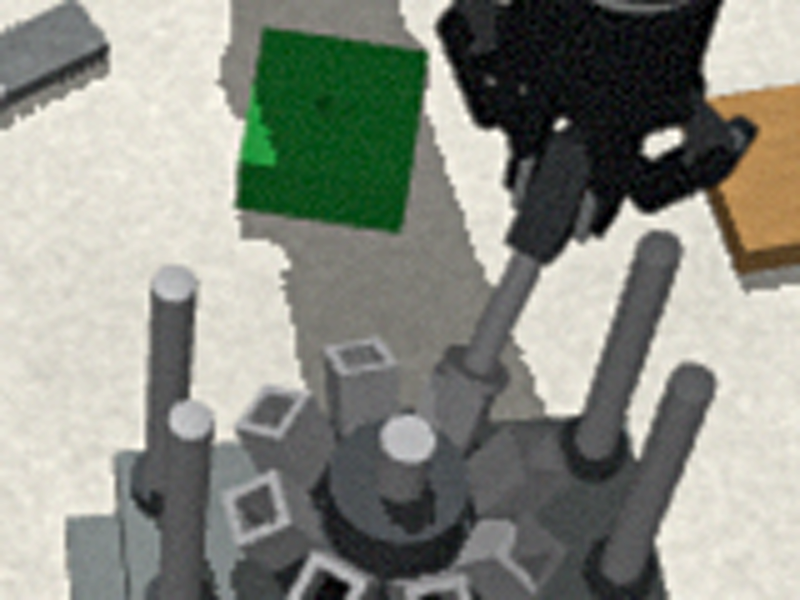

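```bash
python3 - <<'E'
from h import *
c=pickle.load(open('pics/s6.pkl','rb')); X=cloud(c).reshape(-1,3)
T=np.array([571.9,172.6,250.3]); a=np.radians(152.2); u=np.array([np.cos(a),np.sin(a)]); cw=np.array([u[1],-u[0]])
d=X[:,:2]-T[:2]; r=d@u; l=d@cw; h=X[:,2]-T[2]
for lo in range(10,80,6):
    b=(abs(r)<45)&(abs(l)<75)&(h>10)&(h<130)&(l>=lo)&(l<lo+6)
    if b.sum(): print(lo,b.sum(),'min h',h[b].min().round(1),np.percentile(h[b],10).round(1))
    b=(abs(r)<45)&(abs(l)<75)&(h>10)&(h<130)&(-l>=lo)&(-l<lo+6)
    if b.sum(): print('   ccw',lo,b.sum(),'min h',h[b].min().round(1),np.percentile(h[b],10).round(1))
A=np.array([674.3,118.2]); b=(np.hypot(*(X[:,:2]-A).T)<35)&(X[:,2]>180)&(X[:,2]<200); 
dd=X[:,:2]-[676.5,118.2]; rr=np.hypot(*dd.T); b=(rr>48)&(rr<76)&(X[:,2]>178)&(X[:,2]<205)
ph=np.degrees(np.arctan2(dd[b,1],dd[b,0]))%360; print(np.histogram(ph,36,(0,360))[0])
E
```

```text
10 76 min h 10.3 16.7
   ccw 10 85 min h 14.4 24.1
16 96 min h 11.8 21.0
   ccw 16 53 min h 11.9 22.3
22 106 min h 10.0 22.8
   ccw 22 35 min h 25.3 41.8
28 57 min h 40.1 50.3
   ccw 28 55 min h 43.4 50.6
34 80 min h 43.6 54.8
   ccw 34 70 min h 46.9 53.9
40 75 min h 46.5 54.5
   ccw 40 79 min h 49.0 59.1
46 114 min h 12.6 30.0
   ccw 46 55 min h 65.7 71.3
52 117 min h 10.5 26.9
   ccw 52 53 min h 71.5 84.0
58 111 min h 10.5 20.8
   ccw 58 26 min h 79.6 88.2
64 17 min h 91.3 92.4
[29 32 39 18  0 60 28 55  3 33 43 54 21  2 73 57 42  0 32 51 49  8  9 54
 32 47  0 49 27 52  7  6 41 24 41  0]
```

Request:
send_rows(
  motion=[
    [[-0.05, 0, -0.087, 0], [-0.1, 0, -0.173, 0], [-0.15, 0, -0.26, 0], [-0.2, 0, -0.346, 0], [-0.25, 0, -0.43, 0], [-0.245, 0.123, -0.43, -0.056], [-0.229, 0.245, -0.43, -0.111], [-0.202, 0.365, -0.43, -0.167], [-0.165, 0.482, -0.43, -0.222], [-0.128, 0.573, -0.43, -0.267]],
  ],
)

```text
time_s: 19.4
ee_pos: [534.6, 129.7, 292.4]
eef_rot: [-0.0, 1.0, -0.027, 0.001]
force: [-0.2, 0.7, -2.9]
grip_width: 0.246
grasp_force: 79.9
```

```bash
cat >> h.py <<'E'
def phase(c,a0=None):
    X=cloud(c).reshape(-1,3)
    if a0 is None:
        b=(np.hypot(*(X[:,:2]-[674.3,118.2]).T)<25)&(X[:,2]>215)&(X[:,2]<235); q=X[b][:,:2]; a0=(q.min(0)+q.max(0))/2; a0=np.array(cv2.minAreaRect(q.astype(np.float32))[0])
    d=X[:,:2]-a0; r=np.hypot(*d.T); b=(r>52)&(r<76)&(X[:,2]>180)&(X[:,2]<205)
    ph=np.arctan2(d[b,1],d[b,0]); print('axis',a0.round(1),'phase',(np.degrees(np.angle(np.exp(8j*ph).mean()))/8%45).round(1),b.sum(), np.histogram(np.degrees(ph)%45,9,(0,45))[0])
E
python3 - <<'E'
from h import *
go();pol()
for n,a in(('top',None),('scene',np.array([676.5,118.2])),('wrist',None)): phase(cam(n,'p_'+n),a)
E
```

```text
t 19.40 pos [534.6 129.7 292.4] yaw -3.1 q [-0.13  0.23 -0.26  1.77  0.07  1.15 -2.04] F [-0.2  0.7 -2.9] T [ 0.01  0.07 -0.03] grip 0.25 79.9
r 140.2 phi 175.3 yaw+180 176.9 F out 0.2 cw 0.7 up -2.9
axis [675.7 112.8] phase 19.6 250 [17 26 41 40 66 33 23  4  0]
axis [676.5 118.2] phase 18.4 739 [ 14 187 111  88  80 185  72   2   0]
axis [666.8 115.6] phase 18.3 3816 [265 542 821 421 509 723 461  64  10]
```

Request:
send_rows(
  motion=[
    [[0.006, 0.135, 0, -0.061], [0.026, 0.269, 0, -0.122], [0.058, 0.4, 0, -0.183], [0.103, 0.528, 0, -0.244], [0.103, 0.528, 0, -0.244], [0.103, 0.528, 0, -0.244], [0.13, 0.517, 0.05, -0.244], [0.158, 0.506, 0.1, -0.244], [0.189, 0.493, 0.16, -0.244], [0.219, 0.481, 0.215, -0.244]],
  ],
)

```text
time_s: 20.8
ee_pos: [553.4, 79.5, 269.7]
eef_rot: [0.001, 0.987, 0.162, -0.001]
force: [-2.1, -1.8, -3.9]
grip_width: 0.244
grasp_force: 80.0
```

```bash
python3 - <<'E'
from h import *
go();pol()
c=cam('wrist','w7'); s=cam('scene','s7')
i2=cv2.resize(c['image'][0:240,160:480],(400,300)); i1=cv2.resize(s['image'][210:300,310:430],(400,300),interpolation=cv2.INTER_CUBIC)
cv2.imwrite('pics/st7.png',cv2.convertScaleAbs(np.hstack([i1,i2]),alpha=1.6))
E
```

```text
t 20.80 pos [553.4  79.5 269.7] yaw 18.6 q [-0.02  0.27 -0.28  1.78  0.08  1.11 -1.58] F [-2.1 -1.8 -3.9] T [-0.57  0.46 -0.06] grip 0.24 80.0
r 127.0 phi 197.7 yaw+180 198.6 F out 2.5 cw -1.1 up -3.9
```

View pics/st7.png

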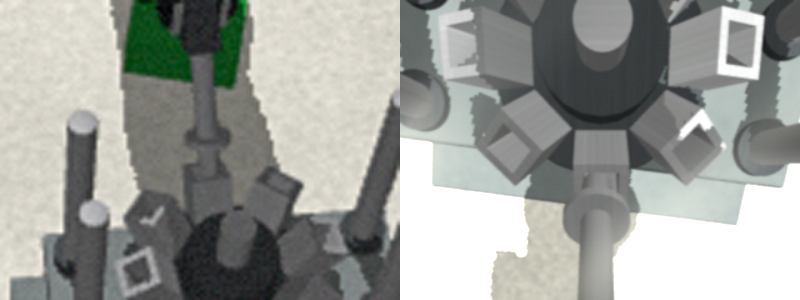

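Request:
send_rows(
  motion=[
    [[0.03, 0, 0.05, 0], [0.06, 0, 0.1, 0], [0.09, 0, 0.15, 0], [0.11, 0, 0.2, 0], [0.11, 0, 0.2, 0], [0.113, -0.081, 0.2, 0.044], [0.121, -0.161, 0.2, 0.089], [0.135, -0.241, 0.2, 0.133], [0.155, -0.32, 0.2, 0.178], [0.18, -0.397, 0.2, 0.222]],
  ],
)

```text
time_s: 22.15
ee_pos: [558.0, 120.3, 250.6]
eef_rot: [0.002, 1.0, -0.015, -0.0]
force: [-3.8, -10.3, 3.1]
grip_width: 0.246
grasp_force: 80.8
```

```bash
python3 - <<'E'
from h import *
go();pol(); c=cam('scene','s8'); phase(c,np.array([676.5,118.2]))
# press plate depth: points under crossbar between z 80 and 125, near axis
X=cloud(c).reshape(-1,3); b=(np.hypot(*(X[:,:2]-[676.5,118.2]).T)<50)&(X[:,2]>75)&(X[:,2]<125); print(np.histogram(X[b][:,2],10,(75,125)))
E
```

```text
t 22.15 pos [558.  120.3 250.6] yaw -1.7 q [-0.13  0.3  -0.23  1.77  0.08  1.08 -2.  ] F [ -3.8 -10.3   3.1] T [-2.81  0.99 -0.51] grip 0.25 80.8
r 116.3 phi 179.0 yaw+180 178.3 F out 3.6 cw -10.4 up 3.1
axis [676.5 118.2] phase 1.4 791 [ 92 117 193  18   0   0  63 205 103]
(array([17, 49, 32, 13, 14,  0,  0,  0,  0,  1]), array([ 75.,  80.,  85.,  90.,  95., 100., 105., 110., 115., 120., 125.]))
```

Request:
send_rows(
  motion=[
    [[0.002, -0.06, 0.01, 0.033], [0.006, -0.121, 0.01, 0.067], [0.014, -0.181, 0.01, 0.1], [0.025, -0.241, 0.01, 0.133], [0.04, -0.3, 0.01, 0.167], [0.057, -0.358, 0.01, 0.2], [0.077, -0.416, 0.01, 0.233], [0.1, -0.472, 0.01, 0.267], [0.117, -0.509, 0.01, 0.289], [0.117, -0.509, 0.01, 0.289]],
  ],
)

```text
time_s: 23.45
ee_pos: [568.5, 167.8, 250.2]
eef_rot: [0.005, 0.971, -0.239, -0.002]
force: [-15.5, -16.5, 17.0]
grip_width: 0.247
grasp_force: 84.1
```

```bash
python3 - <<'E'
from h import *
go();pol(); c=cam('scene','s9'); phase(c,np.array([676.5,118.2]))
E
```

```text
t 23.45 pos [568.5 167.8 250.2] yaw -27.7 q [-0.26  0.34 -0.17  1.72  0.07  1.1  -2.51] F [-15.5 -16.5  17. ] T [-5.12  3.74 -1.16] grip 0.25 84.1
r 116.8 phi 154.9 yaw+180 152.3 F out 7.0 cw -21.5 up 17.0
axis [676.5 118.2] phase 25.4 791 [  0   7 104 183 100  85 151 151  10]
```

Request:
send_rows(
  motion=[
    [[0, 0.041, 0, -0.022], [0.003, 0.081, 0, -0.044], [-0.06, 0.085, -0.11, -0.044], [-0.12, 0.09, -0.215, -0.044], [-0.185, 0.094, -0.325, -0.044], [-0.247, 0.099, -0.43, -0.044], [-0.214, 0.318, -0.43, -0.144], [-0.147, 0.53, -0.43, -0.244], [-0.048, 0.729, -0.43, -0.344], [-0.048, 0.729, -0.43, -0.344]],
  ],
  jaw=1,
  newtons=100,
)

```text
time_s: 24.75
ee_pos: [533.5, 110.7, 292.9]
eef_rot: [-0.0, 1.0, 0.03, 0.001]
force: [1.1, -0.3, -3.1]
grip_width: 0.245
grasp_force: 98.8
```

```bash
python3 - <<'E'
from h import *
go();pol(); c=cam('scene','s10'); phase(c,np.array([676.5,118.2])); phase(cam('wrist','w10'))
E
```

```text
t 24.75 pos [533.5 110.7 292.9] yaw 3.5 q [-0.12  0.22 -0.23  1.78  0.06  1.15 -1.88] F [ 1.1 -0.3 -3.1] T [0.09 0.05 0.01] grip 0.24 98.8
r 141.0 phi 183.1 yaw+180 183.5 F out -1.1 cw -0.4 up -3.1
axis [676.5 118.2] phase 26.4 745 [  0   2  56 197  96  82 109 187  16]
axis [666.3 114.9] phase 27.2 3715 [ 29  66 431 621 547 418 786 479 338]
```

Request:
send_rows(
  motion=[
    [[0.007, 0.145, 0, -0.066], [0.029, 0.285, 0, -0.13], [0.064, 0.42, 0, -0.193], [0.112, 0.551, 0, -0.256], [0.112, 0.551, 0, -0.256], [0.112, 0.551, 0, -0.256], [0.14, 0.539, 0.05, -0.256], [0.167, 0.527, 0.1, -0.256], [0.198, 0.515, 0.16, -0.256], [0.227, 0.502, 0.215, -0.256]],
  ],
)

```text
time_s: 26.1
ee_pos: [559.0, 62.7, 270.3]
eef_rot: [0.0, 0.973, 0.23, -0.0]
force: [0.5, -1.3, -2.0]
grip_width: 0.243
grasp_force: 99.0
```

```bash
python3 - <<'E'
from h import *
go();pol()
E
```

```text
t 26.10 pos [559.   62.7 270.3] yaw 26.6 q [-0.02  0.27 -0.25  1.77  0.07  1.11 -1.4 ] F [ 0.5 -1.3 -2. ] T [-0.39  0.06 -0.15] grip 0.24 99.0
r 127.9 phi 205.7 yaw+180 206.6 F out 0.1 cw -1.4 up -2.0
```

Request:
send_rows(
  motion=[
    [[0.03, 0, 0.05, 0], [0.06, 0, 0.1, 0], [0.09, 0, 0.15, 0], [0.12, 0, 0.205, 0], [0.12, 0, 0.205, 0], [0.122, -0.06, 0.205, 0.033], [0.126, -0.121, 0.205, 0.067], [0.134, -0.181, 0.205, 0.1], [0.145, -0.241, 0.205, 0.133], [0.145, -0.241, 0.205, 0.133]],
  ],
)

```text
time_s: 27.35
ee_pos: [563.0, 81.6, 250.7]
eef_rot: [0.006, 0.992, 0.123, 0.001]
force: [2.2, -20.8, 2.6]
grip_width: 0.24
grasp_force: 101.0
```

```bash
python3 - <<'E'
from h import *
go();pol(); c=cam('scene','s11'); phase(c,np.array([676.5,118.2]))
E
```

```text
t 27.35 pos [563.   81.6 250.7] yaw 14.1 q [-0.08  0.3  -0.22  1.78  0.08  1.07 -1.66] F [  2.2 -20.8   2.6] T [-5.79 -0.68 -1.1 ] grip 0.24 101.0
r 117.2 phi 198.2 yaw+180 194.1 F out 4.4 cw -20.5 up 2.6
axis [676.5 118.2] phase 25.9 796 [  0   6 101 174 101  95 137 167  15]
```

Request:
send_rows(
  motion=[
    [[0.002, -0.06, 0, 0.033], [0.006, -0.121, 0, 0.067], [0.014, -0.181, 0, 0.1], [0.025, -0.241, 0, 0.133], [0.025, -0.241, 0, 0.133], [0.025, -0.241, 0, 0.133], [0.025, -0.241, 0, 0.133], [0.025, -0.241, 0, 0.133], [0.025, -0.241, 0, 0.133], [0.025, -0.241, 0, 0.133]],
  ],
)

```text
time_s: 28.65
ee_pos: [558.9, 99.4, 250.8]
eef_rot: [0.009, 1.0, 0.016, -0.0]
force: [-2.8, -32.8, 8.5]
grip_width: 0.248
grasp_force: 113.7
```

```bash
python3 - <<'E'
from h import *
go();pol(); c=cam('scene','s12'); phase(c,np.array([676.5,118.2]))
E
```

```text
t 28.65 pos [558.9  99.4 250.8] yaw 1.9 q [-0.14  0.29 -0.19  1.78  0.08  1.08 -1.9 ] F [ -2.8 -32.8   8.5] T [-8.95  0.18 -1.58] grip 0.25 113.7
r 116.9 phi 189.2 yaw+180 181.9 F out 8.1 cw -31.9 up 8.5
axis [676.5 118.2] phase 23.3 822 [  0  33 199 106 105 112 206  61   0]
```

Request:
send_rows(
  motion=[
    [[0.002, -0.06, 0, 0.033], [0.006, -0.121, 0, 0.067], [0.014, -0.181, 0, 0.1], [0.025, -0.241, 0, 0.133], [0.032, -0.27, 0, 0.15], [0.032, -0.27, 0, 0.15], [0.032, -0.27, 0, 0.15], [0.032, -0.27, 0, 0.15], [0.032, -0.27, 0, 0.15], [0.032, -0.27, 0, 0.15]],
  ],
)

```text
time_s: 29.95
ee_pos: [558.8, 119.9, 250.6]
eef_rot: [0.014, 0.994, -0.104, -0.002]
force: [-12.3, -45.3, 20.2]
grip_width: 0.247
grasp_force: 118.4
```

```bash
python3 - <<'E'
from h import *
go();pol(); c=cam('scene','s13'); phase(c,np.array([676.5,118.2]))
cv2.imwrite('pics/s13c.png',cv2.convertScaleAbs(cv2.resize(c['image'][190:340,300:460],(640,600),interpolation=cv2.INTER_CUBIC),alpha=1.6))
E
```

```text
t 29.95 pos [558.8 119.9 250.6] yaw -11.9 q [-0.21  0.3  -0.16  1.77  0.08  1.09 -2.17] F [-12.3 -45.3  20.2] T [-12.25   2.34  -1.71] grip 0.25 118.4
r 115.5 phi 179.1 yaw+180 168.1 F out 11.6 cw -45.4 up 20.2
axis [676.5 118.2] phase 18.1 786 [ 36 181 121  94  98 201  54   1   0]
```

View pics/s13c.png

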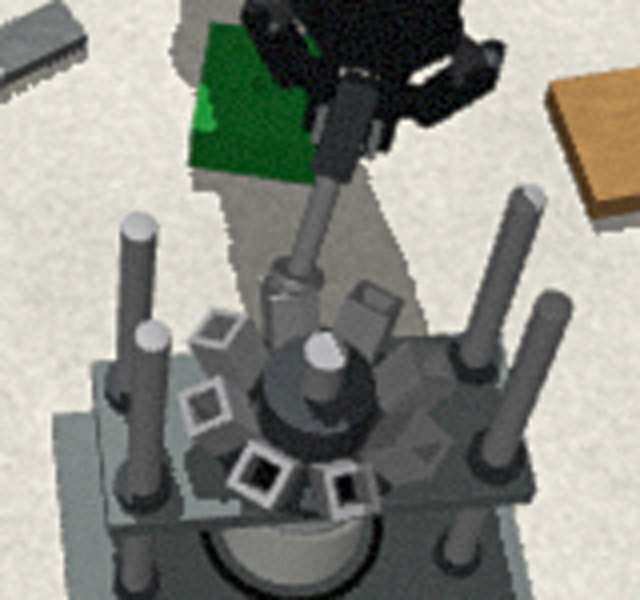

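Request:
send_rows(
  motion=[
    [[0.002, -0.06, 0, 0.033], [0.006, -0.121, 0, 0.067], [0.011, -0.161, 0, 0.089], [0.011, -0.161, 0, 0.089], [0.011, -0.161, 0, 0.089], [0.011, -0.161, 0, 0.089], [0.011, -0.161, 0, 0.089], [0.011, -0.161, 0, 0.089], [0.011, -0.161, 0, 0.089], [0.011, -0.161, 0, 0.089]],
  ],
)

```text
time_s: 31.25
ee_pos: [560.3, 134.2, 250.8]
eef_rot: [0.016, 0.985, -0.173, -0.004]
force: [-22.9, -48.2, 30.9]
grip_width: 0.246
grasp_force: 121.0
```

```bash
python3 - <<'E'
from h import *
go();pol(); c=cam('scene','s14'); phase(c,np.array([676.5,118.2]))
E
```

```text
t 31.25 pos [560.3 134.2 250.8] yaw -19.9 q [-0.25  0.31 -0.14  1.75  0.07  1.1  -2.33] F [-22.9 -48.2  30.9] T [-13.37   4.84  -1.71] grip 0.25 121.0
r 115.2 phi 172.0 yaw+180 160.1 F out 16.0 cw -51.0 up 30.9
axis [676.5 118.2] phase 12.6 819 [196 107 103 117 202  40   1   1  52]
```

Request:
send_rows(
  motion=[
    [[0.002, -0.06, 0, 0.033], [0.006, -0.121, 0, 0.067], [0.011, -0.161, 0, 0.089], [0.011, -0.161, 0, 0.089], [0.011, -0.161, 0, 0.089], [0.011, -0.161, 0, 0.089], [0.011, -0.161, 0, 0.089], [0.011, -0.161, 0, 0.089], [0.011, -0.161, 0, 0.089], [0.011, -0.161, 0, 0.089]],
  ],
)

```text
time_s: 32.55
ee_pos: [563.6, 150.6, 251.4]
eef_rot: [0.017, 0.97, -0.241, -0.006]
force: [-34.0, -47.0, 40.7]
grip_width: 0.243
grasp_force: 126.0
```

```bash
python3 - <<'E'
from h import *
go();pol(); c=cam('scene','s15'); phase(c,np.array([676.5,118.2]))
E
```

```text
t 32.55 pos [563.6 150.6 251.4] yaw -27.9 q [-0.29  0.33 -0.12  1.73  0.07  1.11 -2.49] F [-34.  -47.   40.7] T [-13.22   7.54  -1.89] grip 0.24 126.0
r 115.4 phi 163.7 yaw+180 152.1 F out 19.4 cw -54.7 up 40.7
axis [676.5 118.2] phase 3.9 848 [ 97 114 181 106   4   0  20 177 149]
```

Request:
send_rows(
  motion=[
    [[0.006, 0.121, 0, -0.067], [0.025, 0.241, 0, -0.133], [0.057, 0.358, 0, -0.2], [0.1, 0.472, 0, -0.267], [0.146, 0.562, 0, -0.322], [0.146, 0.562, 0, -0.322], [0.146, 0.562, 0, -0.322], [0.146, 0.562, 0, -0.322], [0.146, 0.562, 0, -0.322], [0.146, 0.562, 0, -0.322]],
  ],
)

```text
time_s: 33.85
ee_pos: [557.9, 108.8, 252.5]
eef_rot: [0.004, 1.0, 0.015, 0.0]
force: [-8.1, -18.3, 17.6]
grip_width: 0.242
grasp_force: 105.3
```

```bash
python3 - <<'E'
from h import *
go();pol(); c=cam('scene','s16'); phase(c,np.array([676.5,118.2]))
E
```

```text
t 33.85 pos [557.9 108.8 252.5] yaw 1.8 q [-0.15  0.29 -0.2   1.78  0.07  1.08 -1.91] F [ -8.1 -18.3  17.6] T [-4.96  1.47 -0.91] grip 0.24 105.3
r 116.8 phi 184.6 yaw+180 181.8 F out 9.5 cw -17.6 up 17.6
axis [676.5 118.2] phase 11.8 848 [226 101 109 115 212  29   0   0  56]
```

Request:
send_rows(
  motion=[
    [[0.002, 0.06, 0, -0.033], [0.006, 0.121, 0, -0.067], [0.014, 0.181, 0, -0.1], [0.02, 0.21, 0, -0.117], [0.02, 0.21, 0, -0.117], [0.02, 0.21, 0, -0.117], [0.02, 0.21, 0, -0.117], [0.02, 0.21, 0, -0.117], [0.02, 0.21, 0, -0.117], [0.02, 0.21, 0, -0.117]],
  ],
)

```text
time_s: 35.15
ee_pos: [560.2, 94.6, 252.3]
eef_rot: [0.0, 0.994, 0.11, 0.001]
force: [-7.2, -4.2, 10.9]
grip_width: 0.244
grasp_force: 101.6
```

```bash
python3 - <<'E'
from h import *
go();pol(); c=cam('scene','s17'); phase(c,np.array([676.5,118.2]))
cv2.imwrite('pics/s17c.png',cv2.convertScaleAbs(cv2.resize(c['image'][190:340,300:460],(640,600),interpolation=cv2.INTER_CUBIC),alpha=1.6))
E
```

```text
t 35.15 pos [560.2  94.6 252.3] yaw 12.7 q [-0.09  0.29 -0.22  1.78  0.07  1.08 -1.69] F [-7.2 -4.2 10.9] T [-1.2   1.45 -0.22] grip 0.24 101.6
r 116.5 phi 191.7 yaw+180 192.7 F out 7.9 cw -2.7 up 10.9
axis [676.5 118.2] phase 13.6 830 [197 130  97  97 210  76   2   0  21]
```

View pics/s17c.png

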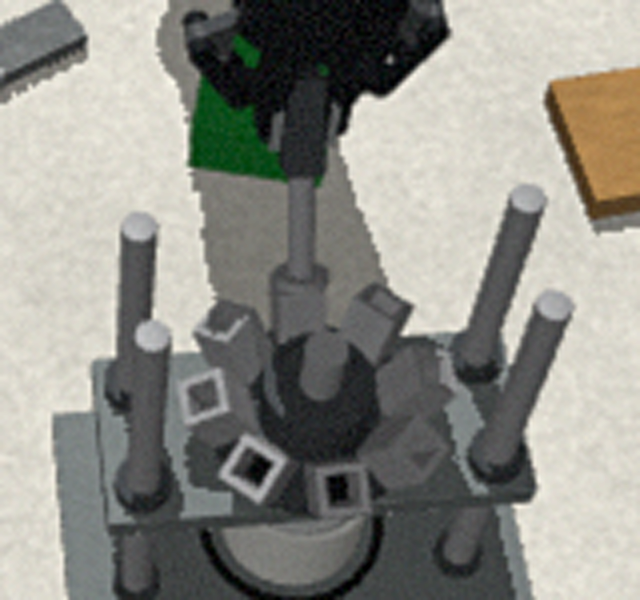

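Request:
send_rows(
  motion=[
    [[0, 0, 0, 0], [0, 0, 0, 0], [0, 0, 0, 0], [0, 0, 0, 0], [0, 0, 0, 0], [0, 0, 0, 0], [0, 0, 0, 0], [0, 0, 0, 0], [0, 0, 0, 0], [0, 0, 0, 0]],
  ],
  jaw=0.65,
)

```text
time_s: 36.45
ee_pos: [560.1, 94.9, 250.3]
eef_rot: [-0.0, 0.994, 0.111, 0.0]
force: [0.7, 0.7, -0.7]
grip_width: 0.352
grasp_force: 0.1
```

```bash
python3 - <<'E'
from h import *
go();pol(); c=cam('scene','s18'); phase(c,np.array([676.5,118.2]))
E
```

```text
t 36.45 pos [560.1  94.9 250.3] yaw 12.7 q [-0.1   0.3  -0.22  1.78  0.07  1.07 -1.69] F [ 0.7  0.7 -0.7] T [-0.01 -0.01 -0.04] grip 0.35 0.1
r 116.6 phi 191.6 yaw+180 192.7 F out -0.8 cw 0.5 up -0.7
axis [676.5 118.2] phase 14.0 837 [189 129  96 109 205  83   3   0  23]
```

Request:
send_rows(
  motion=[
    [[0, 0, 0, 0], [0, 0, 0, 0], [0, 0, 0, 0], [0, 0, 0, 0], [0, 0, 0, 0], [-0.05, 0, -0.087, 0], [-0.1, 0, -0.173, 0], [-0.15, 0, -0.26, 0], [-0.2, 0, -0.346, 0], [-0.25, 0, -0.43, 0]],
  ],
  jaw=1,
  newtons=30,
)

```text
time_s: 37.75
ee_pos: [535.2, 89.4, 294.0]
eef_rot: [-0.0, 0.994, 0.111, 0.0]
force: [-0.5, -0.4, -2.3]
grip_width: 0.26
grasp_force: 28.3
```

```bash
python3 - <<'E'
from h import *
go();pol(); c=cam('scene','s19'); phase(c,np.array([676.5,118.2])); go(439,-305.3,150,0)
A=np.array([674.3,118.2]);a=np.radians(192.7);u=np.array([np.cos(a),np.sin(a)]);X=cloud(cam('wrist','w19'))
for v in range(170,260,15): q=X[v,317]; print('%.1f %.1f'%((q[:2]-A)@u,q[2]),end=' | ')
E
```

```text
t 37.75 pos [535.2  89.4 294. ] yaw 12.7 q [-0.09  0.22 -0.23  1.78  0.05  1.15 -1.68] F [-0.5 -0.4 -2.3] T [-0.06  0.03 -0.02] grip 0.26 28.3
r 142.0 phi 191.7 yaw+180 192.7 F out 0.5 cw -0.3 up -2.3
axis [676.5 118.2] phase 13.7 810 [192 130  92  94 206  72   6   0  18]
t 37.80 pos [535.3  89.3 295.2] yaw 12.7 q [-0.09  0.21 -0.23  1.78  0.05  1.15 -1.68] F [ 0.1  0.1 -1.8] T [-0.03  0.06 -0.03] grip 0.25 28.3
rows: x -1.808 y 3.638 z 1.452 turn 0.141
87.6 248.0 | 95.4 248.7 | 102.0 256.4 | 108.4 262.8 | 114.5 269.3 | 119.4 278.0 |
```

Request:
send_rows(
  motion=[
    [[-0.06, 0.12, 0, -0.03], [-0.12, 0.25, 0, -0.06], [-0.2, 0.4, 0, -0.09], [-0.28, 0.55, 0, -0.12], [-0.36, 0.7, 0, -0.15], [-0.43, 0.85, 0, -0.18], [-0.48, 0.95, 0, -0.2], [-0.5, 1, 0, -0.2], [-0.5, 1, 0, -0.2], [-0.5, 1, 0, -0.2]],
  ],
)

```text
time_s: 39.1
ee_pos: [509.0, -18.6, 293.3]
eef_rot: [-0.0, 0.964, 0.265, 0.0]
force: [0.0, -0.4, -2.8]
grip_width: 0.256
grasp_force: 28.4
```

Request:
send_rows(
  motion=[
    [[-0.12, 0.12, 0, 0], [-0.25, 0.25, 0, 0], [-0.4, 0.4, 0, 0], [-0.55, 0.55, 0, 0], [-0.7, 0.7, 0, 0], [-0.82, 0.82, 0, 0], [-0.92, 0.92, 0, 0], [-1, 1, 0, 0], [-1, 1, 0, 0], [-1, 1, 0, 0]],
  ],
)

```text
time_s: 40.35
ee_pos: [474.2, -155.6, 293.3]
eef_rot: [-0.0, 0.964, 0.265, 0.0]
force: [-0.1, -0.7, -3.0]
grip_width: 0.258
grasp_force: 28.4
```

Request:
send_rows(
  motion=[
    [[-0.12, 0.12, 0.05, 0.03], [-0.25, 0.25, 0.12, 0.07], [-0.4, 0.4, 0.2, 0.12], [-0.55, 0.55, 0.3, 0.17], [-0.7, 0.7, 0.4, 0.22], [-0.82, 0.82, 0.5, 0.27], [-0.92, 0.92, 0.6, 0.31], [-1, 1, 0.7, 0.34], [-1, 1, 0.8, 0.341], [-1, 1, 0.8, 0.341]],
  ],
)

```text
time_s: 41.6
ee_pos: [438.8, -292.3, 212.3]
eef_rot: [-0.001, 1.0, 0.001, -0.001]
force: [0.2, 0.3, -3.1]
grip_width: 0.258
grasp_force: 28.5
```

```bash
python3 - <<'E'
from h import *
go(439,-305.3,150,0); T=manip.get_state()['ee_pos']
w=cam('wrist','w20'); s=cam('scene','s20')
for c in(w,s):
    X=cloud(c).reshape(-1,3); d=X-T
    b=(abs(d[:,1])<20)&(d[:,0]>-5)&(d[:,0]<100)&(X[:,2]>60)&(X[:,2]<T[2]+10)
    Q=X[b]
    for lo in np.arange(T[2]-100,T[2]+10,8):
        q=Q[(Q[:,2]>=lo)&(Q[:,2]<lo+8)]
        if len(q)>2: print('z %.0f n %d x %.1f..%.1f y %.1f..%.1f'%(lo+4,len(q),q[:,0].min()-T[0],q[:,0].max()-T[0],q[:,1].min(),q[:,1].max()))
    print()
E
```

```text
t 41.60 pos [ 438.8 -292.3  212.3] yaw 0.1 q [ 0.41  0.26  0.07  1.93 -0.02  0.96 -1.08] F [ 0.2  0.3 -3.1] T [0.06 0.02 0.1 ] grip 0.26 28.5
rows: x 0.002 y 0.130 z 0.623 turn 0.001
z 132 n 13 x 65.7..70.8 y -301.0..-291.0
z 140 n 225 x 59.3..70.3 y -303.9..-290.5
z 148 n 307 x 35.9..66.0 y -309.4..-283.8
z 156 n 460 x 38.8..59.3 y -311.3..-281.8
z 164 n 1152 x 36.6..59.5 y -310.1..-283.3
z 172 n 414 x 30.7..45.1 y -303.0..-288.9
z 180 n 465 x 23.5..38.3 y -302.2..-288.5
z 188 n 515 x 15.9..31.5 y -302.0..-288.2
z 196 n 572 x 9.2..24.1 y -301.8..-287.9
z 204 n 317 x 0.7..17.8 y -301.0..-282.9
z 212 n 910 x -1.5..14.2 y -306.0..-283.3
z 220 n 1175 x -3.4..10.6 y -311.9..-272.3

z 132 n 6 x 58.4..71.8 y -295.8..-289.1
z 140 n 19 x 61.0..72.7 y -298.0..-286.6
z 148 n 29 x 39.0..70.5 y -298.6..-279.7
z 156 n 22 x 43.3..62.5 y -307.6..-278.1
z 164 n 54 x 38.1..61.7 y -303.5..-280.3
z 172 n 29 x 31.8..48.7 y -299.9..-285.0
z 180 n 23 x 27.8..40.4 y -296.4..-284.4
z 188 n 27 x 19.1..34.0 y -297.6..-285.1
z 196 n 28 x 1.7..27.9 y -296.8..-281.2
z 204 n 20 x 2.5..17.9 y -297.5..-280.2
z 212 n 36 x 1.6..16.2 y -310.3..-274.5
z 220 n 38 x 1.3..13.3 y -308.4..-272.6
```

Request:
send_rows(
  motion=[
    [[-0.01, 0.06, 0.1, 0], [-0.03, 0.125, 0.22, 0], [-0.03, 0.125, 0.34, 0], [-0.03, 0.125, 0.46, 0], [-0.03, 0.125, 0.58, 0], [-0.03, 0.125, 0.68, 0], [-0.03, 0.125, 0.77, 0], [-0.03, 0.125, 0.82, 0], [-0.03, 0.125, 0.82, 0], [-0.03, 0.125, 0.82, 0]],
  ],
)

```text
time_s: 42.95
ee_pos: [436.3, -306.0, 131.7]
eef_rot: [0.0, 1.0, 0.0, 0.0]
force: [1.2, 0.4, -2.3]
grip_width: 0.257
grasp_force: 28.5
```

```bash
python3 - <<'E'
from h import *
go(); T=manip.get_state()['ee_pos']
for n in('wrist','scene'):
    c=cam(n,'d_'+n); X=cloud(c).reshape(-1,3); d=X-T
    b=(abs(d[:,1])<20)&(d[:,0]>-5)&(d[:,0]<110)&(X[:,2]>30)&(X[:,2]<100); Q=X[b]
    for lo in np.arange(41,95,6):
        q=Q[(Q[:,2]>=lo)&(Q[:,2]<lo+6)]
        if len(q)>2: print('z %.0f n %d x %.1f..%.1f y %.1f..%.1f'%(lo+3,len(q),q[:,0].min(),q[:,0].max(),q[:,1].min(),q[:,1].max()))
    b=(abs(X[:,0]-504)<60)&(abs(X[:,1]+305)<60)&(abs(X[:,2]-45)<4); print(cv2.minAreaRect(X[b][:,:2].astype(np.float32))[:2])
E
```

```text
t 42.95 pos [ 436.3 -306.   131.7] yaw 0.0 q [ 0.44  0.37  0.07  1.99 -0.04  0.78 -1.04] F [ 1.2  0.4 -2.3] T [-0.03  0.06  0.02] grip 0.26 28.5
z 44 n 6575 x 456.9..546.3 y -326.0..-286.0
z 50 n 49 x 458.2..546.1 y -325.3..-288.0
z 56 n 53 x 498.9..507.4 y -317.8..-304.3
z 62 n 228 x 494.7..506.3 y -317.7..-304.3
z 68 n 244 x 472.4..502.0 y -322.6..-298.6
z 74 n 263 x 474.6..495.8 y -325.0..-295.6
z 80 n 753 x 478.1..496.0 y -324.7..-295.7
z 86 n 671 x 473.0..496.0 y -322.0..-298.3
z 92 n 321 x 467.5..480.2 y -316.7..-302.6
((502.09075927734375, -307.967041015625), (90.27066040039062, 90.3361587524414))
z 44 n 270 x 459.0..546.3 y -325.8..-286.0
z 50 n 38 x 464.7..545.9 y -325.8..-286.2
z 56 n 11 x 500.0..509.0 y -314.9..-300.3
z 62 n 20 x 493.7..508.0 y -313.9..-301.2
z 68 n 14 x 476.2..502.4 y -317.9..-301.1
z 74 n 20 x 477.2..499.3 y -315.6..-292.2
z 80 n 25 x 479.3..495.2 y -319.8..-293.3
z 86 n 28 x 467.8..498.3 y -314.6..-296.1
z 92 n 21 x 464.3..496.4 y -313.9..-299.0
((504.88360595703125, -304.11639404296875), (93.31465911865234, 92.40574645996094))
```

Request:
send_rows(
  motion=[
    [[0.02, -0.03, 0.04, 0], [0.02, -0.03, 0.11, 0], [0.02, -0.03, 0.11, 0], [0.06, -0.03, 0.11, 0], [0.213, -0.03, 0.035, 0], [0.373, -0.03, -0.025, 0], [0.54, -0.03, -0.06, 0], [0.69, -0.03, -0.075, 0], [0.795, -0.03, -0.075, 0], [0.795, -0.03, -0.075, 0]],
  ],
)

```text
time_s: 44.3
ee_pos: [516.7, -302.7, 138.6]
eef_rot: [0.0, 1.0, 0.001, 0.0]
force: [-1.0, -3.2, -3.3]
grip_width: 0.254
grasp_force: 32.1
```

```bash
cat >> h.py <<'E'
def prof(names=('wrist','scene')):
    go(); T=manip.get_state()['ee_pos']
    for n in names:
        X=cloud(cam(n)).reshape(-1,3); b=(abs(X[:,0]-504)<40)&(abs(X[:,1]+305)<25)&(X[:,2]>30)&(X[:,2]<200); Q=X[b]
        for lo in np.arange(48,190,8):
            q=Q[(Q[:,2]>=lo)&(Q[:,2]<lo+8)]
            if len(q)>2: print('z %.0f n %d x %.1f..%.1f y %.1f..%.1f'%(lo+4,len(q),q[:,0].min(),q[:,0].max(),q[:,1].min(),q[:,1].max()))
E
python3 - <<'E'
from h import *
prof()
E
```

```text
t 44.30 pos [ 516.7 -302.7  138.6] yaw 0.1 q [ 0.38  0.45  0.06  1.83 -0.04  0.86 -1.11] F [-1.  -3.2 -3.3] T [-0.78  0.16  0.03] grip 0.25 32.1
z 68 n 1097 x 489.5..518.0 y -320.6..-291.1
z 76 n 114 x 502.3..509.9 y -312.6..-298.9
z 84 n 126 x 503.5..509.3 y -312.4..-298.7
z 92 n 147 x 503.2..509.1 y -312.2..-298.8
z 100 n 157 x 501.8..508.7 y -312.4..-298.5
z 108 n 176 x 502.3..508.2 y -312.1..-298.6
z 116 n 187 x 502.8..508.1 y -311.8..-298.8
z 124 n 79 x 505.0..507.4 y -310.0..-300.1
z 132 n 233 x 508.1..511.0 y -315.8..-294.0
z 140 n 560 x 508.3..526.9 y -321.7..-287.8
z 148 n 1122 x 507.8..527.2 y -328.7..-280.8
z 156 n 1411 x 507.1..527.5 y -328.9..-280.3
z 164 n 1635 x 507.0..527.5 y -329.1..-280.3
z 172 n 1776 x 504.5..527.7 y -328.7..-280.7
z 180 n 2753 x 498.2..529.8 y -329.0..-280.2
z 188 n 2640 x 498.7..530.2 y -329.9..-280.1
z 52 n 26 x 473.4..542.7 y -325.8..-280.5
z 60 n 8 x 487.1..515.8 y -312.9..-288.3
z 68 n 60 x 491.7..521.2 y -316.5..-288.0
z 76 n 14 x 500.6..518.4 y -310.3..-290.3
z 84 n 13 x 504.9..512.7 y -306.0..-294.9
z 92 n 12 x 496.6..509.9 y -307.7..-294.9
z 100 n 13 x 502.7..510.2 y -305.2..-295.8
z 108 n 7 x 504.9..509.1 y -305.8..-296.0
z 116 n 5 x 504.0..510.2 y -307.3..-302.5
z 124 n 3 x 507.0..509.6 y -304.0..-300.8
z 132 n 8 x 508.0..512.9 y -307.8..-300.1
z 140 n 17 x 508.6..527.1 y -316.7..-284.3
z 148 n 39 x 507.3..529.2 y -324.4..-281.6
z 156 n 39 x 505.1..529.0 y -325.5..-281.3
z 164 n 39 x 506.4..530.8 y -324.0..-280.4
z 172 n 33 x 506.1..529.8 y -324.4..-287.7
z 180 n 35 x 505.4..530.4 y -325.0..-280.5
z 188 n 32 x 507.4..530.4 y -329.4..-280.6
```

Request:
send_rows(
  motion=[
    [[0, 0.025, 0, 0], [0, 0.025, 0.02, 0], [0, 0.025, 0.05, 0], [0, 0.025, 0.08, 0], [0, 0.025, 0.11, 0], [0, 0.025, 0.14, 0], [0, 0.025, 0.17, 0], [0, 0.025, 0.2, 0], [0, 0.025, 0.22, 0], [0, 0.025, 0.22, 0]],
  ],
)

```text
time_s: 45.65
ee_pos: [518.0, -305.9, 119.4]
eef_rot: [0.001, 1.0, 0.0, 0.002]
force: [-0.4, 1.6, 11.5]
grip_width: 0.254
grasp_force: 33.6
```

```bash
python3 - <<'E'
from h import *
prof(('wrist',))
E
```

```text
t 45.65 pos [ 518.  -305.9  119.4] yaw 0.0 q [ 0.38  0.48  0.06  1.84 -0.04  0.82 -1.11] F [-0.4  1.6 11.5] T [0.41 0.26 0.  ] grip 0.25 33.6
z 52 n 1083 x 489.6..517.4 y -322.6..-293.2
z 60 n 119 x 502.8..509.2 y -314.7..-301.0
z 68 n 128 x 502.5..508.8 y -314.8..-301.3
z 76 n 139 x 502.5..508.6 y -314.7..-301.0
z 84 n 158 x 502.1..508.4 y -314.8..-301.1
z 92 n 180 x 501.9..508.1 y -314.7..-301.0
z 100 n 164 x 503.1..508.1 y -314.4..-301.6
z 108 n 26 x 507.0..510.7 y -317.1..-297.9
z 116 n 385 x 508.9..522.6 y -318.8..-297.1
z 124 n 758 x 509.5..528.5 y -329.9..-285.1
z 132 n 1178 x 508.7..528.6 y -330.0..-283.7
z 140 n 1384 x 508.6..528.7 y -329.9..-283.4
z 148 n 1605 x 508.7..528.8 y -330.0..-283.4
z 156 n 2181 x 505.6..529.4 y -329.3..-281.5
z 164 n 3525 x 499.6..531.1 y -330.0..-280.0
z 172 n 1463 x 507.5..530.6 y -330.0..-280.0
z 180 n 469 x 521.0..533.0 y -330.0..-284.4
z 188 n 1900 x 520.2..534.9 y -329.9..-285.2
```

Request:
send_rows(
  motion=[
    [[0, 0, 0, 0], [0, 0, 0, 0], [0, 0, 0, 0], [0, 0, 0, 0], [0, 0, 0, 0], [0, 0, 0, 0], [0, 0, -0.2, 0], [0, 0, -0.45, 0], [0, 0, -0.7, 0], [0, 0, -1, 0]],
  ],
  jaw=0,
)

```text
time_s: 46.95
ee_pos: [515.2, -305.1, 217.3]
eef_rot: [-0.0, 1.0, 0.0, -0.0]
force: [0.7, 0.1, 0.4]
grip_width: 1.0
grasp_force: 0.0
```

```bash
python3 - <<'E'
from h import *
go()
for n in('wrist','scene'):
    c=cam(n); X=cloud(c).reshape(-1,3); b=(abs(X[:,0]-504)<25)&(abs(X[:,1]+306)<25)&(X[:,2]>155)&(X[:,2]<180); q=X[b]; print(n,b.sum(),q.mean(0).round(1),np.percentile(q[:,2],[5,50,95]).round(1),cv2.minAreaRect(q[:,:2].astype(np.float32)))
phase(c,np.array([676.5,118.2]))
E
```

```text
t 46.95 pos [ 515.2 -305.1  217.3] yaw 0.0 q [ 0.37  0.37  0.07  1.76 -0.03  1.02 -1.11] F [0.7 0.1 0.4] T [-0.04 -0.07 -0.04] grip 1.0 0.0
wrist 1424 [ 504.6 -308.1  164.5] [158.6 165.1 166.3] ((502.7768859863281, -308.1350402832031), (22.387537002563477, 21.72945785522461), 0.10593799501657486)
scene 97 [ 506.  -302.8  162.9] [156.  163.5 167.1] ((504.1629638671875, -303.4659118652344), (26.900495529174805, 23.014366149902344), 4.619202136993408)
axis [676.5 118.2] phase 13.9 811 [195 127  80 107 198  81   5   0  18]
```

```bash
python3 -c "
from rig import manip
print(manip.finish_job())"
```

```text
the job is handed in; nothing more can be done
None
```

I turned the collar clockwise about 125° net, in three strokes from different sockets. It felt clearly tight: resistance rose from about 10 N to 55 N at the grip, then it sprang back about 10° on release and stayed put. The bar is back fully home in its stand, the arm moved nothing else on the bench, and I handed in at 47 s; I viewed 12 pictures, two over the limit of 10.

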